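Post the old pill bottle into the locked medicine drop-off box

ROBOT

A 6-joint arm with a two-finger parallel gripper is mounted at the origin on a cart in front of the work surface, level with it; the furniture and walls round the work are solid. World frame = base frame: x ahead of the robot, y to its left, z up, the work surface at z = 0. Lengths are in m, angles in rad, forces in N, time in s.
With the tool pointing down it reaches from about 0.35 to 0.775 m from the base axis. Payload 5.5 kg.
Tool frame: the origin (TCP) lies midway between the tips of the shut fingers; the grasp point (between the pads) lies 19 mm behind it (env.hold_point_z is the distance from the TCP to the grasp point, in m); z points along the fingers, y is the line along which they close (so a half turn about z gives the same grasp; the last joint's range is limited). The gripper opens to 85 mm and grips with 20 to 120 N. Pads are 22 mm wide; open, the fingers measure 114 mm over their backs; the gripper's body (76 mm by 85 mm) begins 54 mm behind the grasp point. The pads swing forward as they close: fully open they stand 13 mm farther back than shut.
Start: joints at [1.05, 0.313, 0.046, 1.304, 0, 1.431], TCP at [0.214, 0.534, 0.192] pointing down, gripper open.
Joint ranges: [-2.76, 2.76], [-0.86, 1.69], [-1.03, 1.26], [-2.2, 2.34], [-1.47, 1.5], [-3.14, 3.14]. Speed limits (rad/s): [2.57, 2.57, 3.14, 3.14, 3.14, 3.14].

INTERFACE

Orientations are given as a unit quaternion [w, x, y, z].
In Python, from workcell import env, read_camera gives the robot as it stands. The module is installed in compiled form; this text tells all that it offers.
- The arm moves only by the tool carry_out, never from a script. Its argument "moves" is a list of rows, each an object of numbers: "tx", "ty", "tz": the shift along the world's x, y, z in cm; "wx", "wy", "wz": the turn, a rotation vector about the world's x, y, z in rad; "claw": the closure, from -1 (fully open) to 1 (shut). A call has 1 to 8 rows; each row shifts and turns the commanded pose from where the row before left it; what a row does not reach is not made up. A row lasts 1/8 s, in which the tool goes at most 62.5 mm and 10.7 degrees, less where a joint would pass 70% of its speed; a pose out of reach is approached as far as the arm can. A call is refused whole if a number of a shift passes 6.25 or a number of a turn 0.188, either way. A call with a gripper value outside its range is refused whole. The fingers move at their own pace and stop on an object; "newtons" is the grip in N (left out, the last holds). Time passes only in rows, so rows that do not move let the fingers close. It gives the time, the measured TCP pose, the force, the opening and the grip force at its end, in the units of the state.
- env.get_state(): the state, without advancing time (a new reading comes with each control period).
- read_camera(name): name is "scene" or "side" or "wrist"; returns a dict with "image" (420x560x3 uint8, blue, green, red), "z_map" (420x560 float32, m along the optical axis (not along the pixel's ray), 0 where there is no reading), "fx", "fy", "cx", "cy" (pixels), "camera_from_world" (4x4, takes a point from world to camera coordinates); the wrist camera has in their place "hand_eye" (4x4, takes a point from camera to tool coordinates, whose origin is the TCP and whose axes are the flange's). Camera axes: x right, y down, z forward; pixel columns grow to the right and rows downward; lengths in m; the calibration is good to about 2 mm. A picture is of the moment at which its call begins: read the wrist's pose just before it.
- env.hand_in(): hands the job in; it is judged then, once.
The state is a dict: "clock": time; "joint_pos": joint angles; "qvel": joint speeds; "tau": joint torques, N m; "tcp_pos": TCP position; "orientation": TCP orientation; "wrist_force": force on the tool from outside, world axes, zero at the start; "ft_torque": the same for the moment, N m; "finger_gap": finger opening in m; "grip_force": force on a finger pad.
Only numpy, scipy, OpenCV 4.12 (cv2) and the standard library are available. Lean on these libraries where they do the work, as an engineer would, in place of code of your own. Each camera call takes 0.05 s, during which the arm holds its last target. There are 200 camera calls.

TASK

Put the old pill bottle (white, blue cap) into the white medicine drop-off box: slide the red bolt open, push the bottle through the blue spring flap until it drops inside and the flap has sprung shut, then slide the bolt fully shut again. Leave the other things on the counter where they stand.

Things in the scene. Friction and masses are not known exactly. Their poses are not given: they have to be found in the camera images.
- dropbox: White box fixed to the counter, 160 (x) x 210 (y) x 225 mm high; hollow, walls 4 mm. Origin: centre of its underside; x to the back, z up; front (green cross) faces -x. From the front wall's top edge (x -80, z 150) a panel 130 mm long rises backwards at 35 deg from level to x 26, z 225, then the top is flat. Straight in through the panel is (0.574, 0, -0.819) in the box's frame.
- hole (a point): Centre of the opening in the sloping panel, in its outer face: x -27, y -30, z 187 mm in the box's frame. The opening is 66 mm wide (box y) and 66 mm along the slope, in a panel 4 mm thick; the flap fills it. Too narrow for fingers that hold the bottle across box y.
- flap (a joint): Angle in rad of the blue flap (64 x 63 x 3 mm) in the opening. Hinged at the opening's upper (rear) edge, it swings inwards only: 0 = shut, flush; at most 1.45. A light spring shuts it (0.024 N m shut, 0.08 fully open) and presses on what passes: a bottle let go half way may stay stuck and must then be pushed right through. It cannot open while the bolt is shut.
- bolt (a joint): Slide in m of the red bolt that locks the flap: 0 = fully shut (tongue under the flap), 0.028 = fully open (tongue clear of the flap from about 0.012 on). It opens along the box's +y; takes about 1.5 N, more if fast, and stays where it is left. It starts within 3 mm of shut.
- bolt_knob (a point): Centre of the top of the bolt's red knob, which stands square on the sloping panel, beside the flap: 14 mm wide along the slide (box y), 26 mm along the slope, its top 30 mm off the panel; the lowest 4 mm are a wider foot. With the bolt shut it is at x -59, y 35, z 202 mm in the box's frame; it moves with the bolt.
- pill_bottle: White pill bottle with a ribbed blue cap, round, 47 mm across, 84 mm high (cap 45 mm across, the top 18 mm), about 0.15 kg, standing upright. Origin: centre of its underside; z up along its axis. It swaps places with the salt shaker and the spice jar from start to start.
- salt_shaker: Clear salt shaker with a grey-white domed top, 44 x 44 x 90 mm, a bystander standing on the counter. Origin: centre of its underside.
- spice_jar: Glass spice jar with a green cap and brown label, 46 x 46 x 106 mm, a bystander standing on the counter. Origin: centre of its underside.
- onion: Red onion, 64 x 67 x 71 mm, a bystander standing on the counter. Origin: centre of its underside.
- mug: Green and white mug, 78 x 116 x 101 mm, a bystander standing on the counter. Origin: centre of its underside.

How it is judged:
On the way, in this order (a step that is already met when the one before it is completed fails the run):
1. the bolt is slid open (value of joint bolt above 0.015 m), for 0.2 s.
2. the pill bottle is inside the box and the flap has shut behind it (x of pill_bottle in the frame of dropbox between -0.08 and 0.08 m and y of pill_bottle in the frame of dropbox between -0.105 and 0.105 m and z of pill_bottle in the frame of dropbox between 0 and 0.13 m and value of joint flap below 0.08 rad), for 0.2 s.
At the end, for the whole second after the job is handed in: The pill bottle lies still inside the box (below the panel, between its walls), the flap is shut (within 0.08 rad) and the bolt is slid shut to within 5 mm of its end (all of step 2 and value of joint bolt below 0.005 m and linear speed of pill_bottle below 0.02 m/s); the robot touches nothing.
It fails at once if a bystander was moved more than 40 mm or tipped over (distance of any of salt_shaker, spice_jar, onion, mug from where it was at the start of the episode above 0.04 m or angle between any of salt_shaker, spice_jar, onion, mug's own z axis and vertical above 0.6 rad).
It also fails if it takes over 72 s, if anything falls off the work surface, if the arm or the gripper's body presses on something with over 40 N, if the wrist force passes 120 N, or if a joint passes its speed limit or range.

## Working session

There is one attempt and no reset: what is moved stays moved. The work goes in short steps, Python scripts to look and compute and a tool call to move; the robot and the scene stay as the last step left them, time stands still between calls to the robot, and variables do not carry over. Pictures are saved under pics/ and viewed, at most 10 in all, crops included, and the job is handed in when it is done.

Besides the shell and the picture viewer there is one more tool, called after ">>>" as name(argument=value, ...), one argument or row to a line, values as JSON. carry_out: Moves the arm, as the interface text tells. Its arguments: {"type":"object","properties":{"moves":{"type":"array","items":{"type":"object","properties":{"tx":{"type":"number"},"ty":{"type":"number"},"tz":{"type":"number"},"wx":{"type":"number"},"wy":{"type":"number"},"wz":{"type":"number"},"claw":{"type":"number"}}}},"newtons":{"type":"number"}},"required":["moves"]}

```bash
mkdir -p pics
cat > h.py <<'E'
import numpy as np, cv2
from workcell import env, read_camera
def cloud(c):
    z=c["z_map"]; v,u=np.indices(z.shape)
    p=np.stack([(u-c["cx"])/c["fx"]*z,(v-c["cy"])/c["fy"]*z,z],-1)
    T=np.linalg.inv(c["camera_from_world"])
    return p@T[:3,:3].T+T[:3,3]
E
python3 - <<'E'
from h import *
a=read_camera("scene"); b=read_camera("side")
np.savez("c0.npz",a=a["image"],b=b["image"],pa=cloud(a),pb=cloud(b),za=a["z_map"],zb=b["z_map"])
cv2.imwrite("pics/a.png",a["image"]);cv2.imwrite("pics/b.png",b["image"])
s=env.get_state();print(s["clock"],s["tcp_pos"],s["orientation"],s["finger_gap"],env.hold_point_z)
for c in(a,b): print(np.linalg.inv(c["camera_from_world"]).round(3),c["fx"])
E
```

```text
0.1 [0.21345284 0.5333671  0.19078623] [-2.56807743e-04  1.89238078e-01  9.81930897e-01 -7.73291539e-04] 0.08562844979365077 0.0187
[[ 0.747 -0.506  0.431  0.041]
 [-0.665 -0.567  0.486 -0.555]
 [-0.001 -0.65  -0.76   0.957]
 [ 0.     0.     0.     1.   ]] 379.1995894539632
[[-0.998 -0.055  0.023  0.478]
 [-0.059  0.859 -0.509  0.631]
 [ 0.008 -0.509 -0.861  1.273]
 [ 0.     0.     0.     1.   ]] 433.6882484274569
```

View pics/a.png

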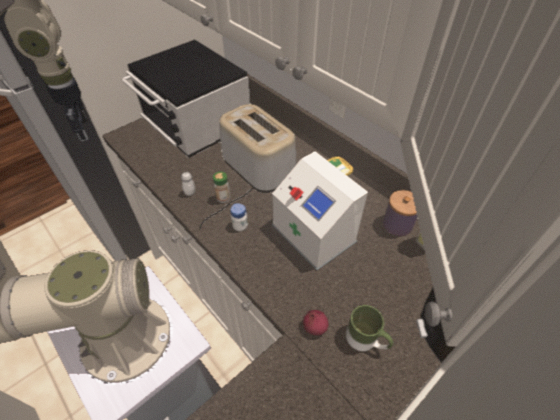

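View pics/b.png

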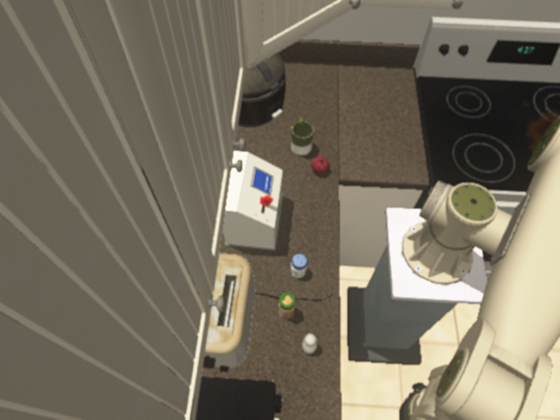

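The scene view shows the bottle at (239,217), the spice jar at (221,187), the salt shaker at (188,183), the box flap at (319,203) and the red knob at (296,192). In the side view the bottle is at (299,264) and the knob at (266,201).

Run:
```python
import numpy as np,cv2
from scipy.optimize import least_squares
d=np.load("c0.npz")
res={}
for k,kn in(("a",(slice(180,205),slice(283,308))),("b",(slice(190,215),slice(255,280)))):
    im=d[k].astype(int);P=d["p"+k];ok=d["z"+k]>0
    B,G,R=im[...,0],im[...,1],im[...,2]
    red=(R>130)&(G<70)&(B<70)&ok; m=np.zeros_like(red);m[kn]=1
    q=P[red&m];print(k,"red",len(q),q.mean(0).round(4),q[:,2].max().round(4), "top",q[q[:,2]>q[:,2].max()-.012].mean(0).round(4))
    blue=(B>110)&(R<80)&(B-R>60)&ok
    n,l,st,ce=cv2.connectedComponentsWithStats(blue.astype(np.uint8))
    for i in range(1,n):
        if st[i,4]>25:
            q=P[l==i];print(" blue",ce[i].round(),st[i,4],q.mean(0).round(4),np.median(q,0).round(4),q.min(0).round(3),q.max(0).round(3))
    # box points
    c=np.array([.63,.0])
    hi=ok&(P[...,2]>.14)&(P[...,2]<.24)
    fl=ok&(abs(P[...,2]-.225)<.006)
    sub=np.zeros_like(ok)
    if k=="a": sub[150:275,265:370]=1
    else: sub[150:255,222:290]=1
    q=P[fl&sub].astype(np.float32);print(" flat",len(q),np.median(q[:,2]),cv2.minAreaRect(q[:,:2].copy()))
    blk=sub&ok&(P[...,2]>.03)&(P[...,2]<.23); q=P[blk].astype(np.float32); print(" all",cv2.minAreaRect(q[:,:2].copy()))
    res[k]=(P,ok,sub,red,blue)
    ub=(slice(200,235),slice(225,252)) if k=="a" else (slice(250,282),slice(286,312))
    m=np.zeros_like(ok);m[ub]=1
    q=P[m&ok&(P[...,2]>.02)&(P[...,2]<.1)];print(" bottle",len(q),q.min(0).round(4),q.max(0).round(4)); t=q[q[:,2]>q[:,2].max()-.006];print("  top",t.mean(0).round(4),np.ptp(t,axis=0).round(3))
    for nm,s in (("spice",(167,208,208,234) if k=="a" else (288,322,276,298)),("salt",(168,198,178,198) if k=="a" else (330,356,300,320))):
        m=np.zeros_like(ok);m[s[0]:s[1],s[2]:s[3]]=1
        q=P[m&ok&(P[...,2]>.03)&(P[...,2]<.13)];print(" ",nm,np.median(q,0).round(3),q.min(0).round(3),q.max(0).round(3))
```

```text
a red 58 [ 0.5491 -0.0464  0.1912] 0.2075 top [ 0.5463 -0.0452  0.201 ]
 blue [319. 203.] 318 [ 0.5712 -0.1113  0.1889] [ 0.5721 -0.1118  0.1899] [ 0.545 -0.14   0.17 ] [ 0.593 -0.079  0.206]
 flat 1283 0.22464125 ((0.6431528329849243, -0.08319797366857529), (0.21102111041545868, 0.06842579692602158), 86.69843292236328)
 all ((0.7262948751449585, -0.02516072988510132), (0.3436240553855896, 0.4173412322998047), 85.99100494384766)
 bottle 336 [0.4176 0.0726 0.02  ] [0.4625 0.1191 0.0901]
  top [0.4415 0.0962 0.0861] [0.039 0.041 0.006]
  spice [0.465 0.215 0.085] [0.432 0.11  0.03 ] [0.574 0.302 0.11 ]
  salt [0.399 0.318 0.063] [0.381 0.307 0.031] [0.421 0.338 0.092]
b red 64 [ 0.5518 -0.0357  0.1913] 0.208 top [ 0.5489 -0.0366  0.2014]
 blue [260. 180.] 175 [ 0.5762 -0.1096  0.1913] [ 0.5763 -0.1103  0.1911] [ 0.559 -0.141  0.178] [ 0.592 -0.078  0.203]
 blue [268. 185.] 32 [ 0.5497 -0.1064  0.1725] [ 0.5495 -0.1079  0.1726] [ 0.546 -0.137  0.167] [ 0.555 -0.079  0.177]
 flat 804 0.2239005 ((0.633945107460022, -0.0836438313126564), (0.21409820020198822, 0.053147315979003906), 89.5179214477539)
 all ((0.6001010537147522, -0.023189827799797058), (0.3326760232448578, 0.1597081869840622), 86.07459259033203)
 bottle 293 [0.4204 0.075  0.0211] [0.4677 0.123  0.0886]
  top [0.4431 0.0986 0.0851] [0.042 0.043 0.006]
  spice [0.474 0.239 0.103] [0.452 0.207 0.031] [0.496 0.253 0.111]
  salt [0.406 0.336 0.078] [0.383 0.311 0.03 ] [0.425 0.351 0.092]
```

```bash
cat > fit.py <<'E'
import numpy as np
from scipy.optimize import least_squares
d=np.load("c0.npz")
def planes():  # box frame planes n.p=off (outward), with in-plane bounds checked by residual
    s,c=np.sin(np.radians(35)),np.cos(np.radians(35))
    n=np.array([[-1,0,0],[0,1,0],[0,-1,0],[0,0,1],[-s,0,c]])
    off=np.array([.08,.105,.105,.225,s*.08+c*.150]); return n,off
n,off=planes()
def tobox(x,P):
    c,s=np.cos(x[2]),np.sin(x[2]); q=P-np.array([x[0],x[1],x[3]])
    return np.stack([c*q[:,0]+s*q[:,1],-s*q[:,0]+c*q[:,1],q[:,2]],-1)
for ks in("a","b","ab"):
    L=[]
    for k in ks:
        P=d["p"+k];ok=(d["z"+k]>0)
        q=P[ok];L.append(q)
    Q=np.concatenate(L)
    x=np.array([.59,-.08,-.055,0.])
    for it in range(6):
        b=tobox(x,Q); r=b@n.T-off
        sd=r.max(1); tol=.012 if it<3 else .006
        near=(abs(sd)<tol)&(b[:,2]>.02)&(b[:,2]<.235)
        q=Q[near]; lab=r[near].argmax(1)
        f=lambda y:(tobox(y,q)*n[lab]).sum(1)-off[lab]
        x=least_squares(f,x,loss="soft_l1",f_scale=.002).x
    print(ks,x.round(4),np.bincount(lab,minlength=5),[np.std(f(x)[lab==i]).round(4) for i in range(5) if (lab==i).any()])
np.save("box.npy",x)
c,s=np.cos(x[2]),np.sin(x[2]);R=np.array([[c,-s,0],[s,c,0],[0,0,1]]);o=np.array([x[0],x[1],x[3]])
for nm,p in(("hole",(-.027,-.03,.187)),("knob",(-.059,.035,.202)),("in",None)):
    print(nm,(R@np.array(p)+o).round(4) if p else (R@[.574,0,-.819]).round(4))
for k,m in(("a",(180,205,283,308)),("b",(190,215,255,280))):
    im=d[k].astype(int)[m[0]:m[1],m[2]:m[3]];P=d["p"+k][m[0]:m[1],m[2]:m[3]]
    red=(im[...,2]>110)&(im[...,1]<80)&(im[...,0]<80)
    b=tobox(x,P[red]);h=b@n[4]-off[4];t=abs(h-.03)<.006
    print("knob top in box",b[t].mean(0).round(4),b[t].min(0).round(4),b[t].max(0).round(4),t.sum())
E
python3 fit.py
```

```text
a [ 5.969e-01 -8.010e-02 -5.670e-02  2.000e-04] [1327  198 1479  996 3061] [np.float64(0.0009), np.float64(0.0033), np.float64(0.0011), np.float64(0.0013), np.float64(0.0017)]
b [ 5.973e-01 -8.220e-02 -5.630e-02 -5.000e-04] [ 166 1346   19  607 2167] [np.float64(0.0005), np.float64(0.0012), np.float64(0.0014), np.float64(0.0019), np.float64(0.0019)]
ab [ 5.97e-01 -8.10e-02 -5.67e-02 -1.00e-04] [1504 1529 1483 1605 5236] [np.float64(0.0009), np.float64(0.0016), np.float64(0.0012), np.float64(0.0016), np.float64(0.0019)]
hole [ 0.5683 -0.1094  0.1869]
knob [ 0.5401 -0.0427  0.2019]
in [ 0.5731 -0.0325 -0.819 ]
knob top in box [-0.057   0.0346  0.2019] [-0.0657  0.0305  0.1926] [-0.0482  0.0421  0.209 ] 33
knob top in box [-0.0559  0.041   0.2022] [-0.0629  0.034   0.1945] [-0.0483  0.0461  0.2081] 18
```

```bash
cat >> h.py <<'E'
from scipy.spatial.transform import Rotation as Ro
x_=np.load("box.npy"); Rb=Ro.from_euler("z",x_[2]).as_matrix(); ob=np.array([x_[0],x_[1],x_[3]])
def W(p): return Rb@np.array(p)+ob
OUT=Rb@[-.5736,0,.8192]
def tilt():
    z=-OUT; y=Rb@[0,1,0]; return np.stack([np.cross(y,z),y,z],1)
def down():
    z=np.array([0,0,-1.]);y=Rb@[0,1,0]; return np.stack([np.cross(y,z),y,z],1)
def go(p,R):
    s=env.get_state(); q=s["orientation"]; Rc=Ro.from_quat([q[1],q[2],q[3],q[0]])
    rv=(Ro.from_matrix(R)*Rc.inv()).as_rotvec(); dp=(np.array(p)-s["tcp_pos"])*100
    print("t",round(s["clock"],2),"tcp",np.round(s["tcp_pos"],4),"d cm",dp.round(2),"rv",rv.round(3),"F",np.round(s["wrist_force"],1),"gap",round(s["finger_gap"],4),"q",np.round(s["joint_pos"],2))
E
python3 - <<'E'
from h import *
k=W((-.059,.035,.202))
go(k+.06*OUT,tilt()); go(k+.06*OUT,down())
E
```

```text
t 0.1 tcp [0.2135 0.5334 0.1908] d cm [ 29.23 -57.41   6.03] rv [-0.132 -0.599  0.314] F [-0.1  0.1 -0.5] gap 0.0856 q [ 1.05  0.31  0.05  1.3  -0.    1.43]
t 0.1 tcp [0.2135 0.5334 0.1908] d cm [ 29.23 -57.41   6.03] rv [ 0.002 -0.001  0.324] F [-0.1  0.1 -0.5] gap 0.0856 q [ 1.05  0.31  0.05  1.3  -0.    1.43]
```

>>> carry_out(
  moves=[
    {"tz": 5,"claw": -0.1},
    {"tz": 6},
    {"tz": 2},
    {"tx": 3,"ty": -5},
    {"tx": 3,"ty": -5},
    {"tx": 3,"ty": -5},
    {"tx": 3,"ty": -5},
    {"tx": 3,"ty": -5},
  ],
  newtons=25,
)

```text
invalid input at $.moves[0]: expected keys tx, ty, tz, wx, wy, wz, claw
```

>>> carry_out(
  moves=[
    {"tx": 0,"ty": 0,"tz": 5,"wx": 0,"wy": 0,"wz": 0,"claw": 0},
    {"tx": 0,"ty": 0,"tz": 6,"wx": 0,"wy": 0,"wz": 0,"claw": 0},
    {"tx": 3,"ty": -5,"tz": 1,"wx": 0,"wy": 0,"wz": 0,"claw": 0},
    {"tx": 3,"ty": -5,"tz": 0,"wx": -0.026,"wy": -0.12,"wz": 0.063,"claw": 0},
    {"tx": 3,"ty": -5,"tz": 0,"wx": -0.026,"wy": -0.12,"wz": 0.063,"claw": 0},
    {"tx": 3,"ty": -5,"tz": 0,"wx": -0.026,"wy": -0.12,"wz": 0.063,"claw": 0},
    {"tx": 3,"ty": -5,"tz": 0,"wx": -0.026,"wy": -0.12,"wz": 0.063,"claw": 0},
    {"tx": 3,"ty": -5,"tz": 0,"wx": -0.026,"wy": -0.12,"wz": 0.063,"claw": 0},
  ],
  newtons=25,
)

```text
clock: 1.1
tcp_pos: [0.3942, 0.2326, 0.3117]
orientation: [0.303, 0.025, 0.953, -0.007]
wrist_force: [1.2, -0.0, -0.0]
finger_gap: 0.0426
grip_force: 0.0
```

>>> carry_out(
  moves=[
    {"tx": 3,"ty": -6,"tz": 0,"wx": 0,"wy": 0,"wz": 0,"claw": 0},
    {"tx": 3,"ty": -6,"tz": 0,"wx": 0,"wy": 0,"wz": 0,"claw": 0},
    {"tx": 3,"ty": -6,"tz": 0,"wx": 0,"wy": 0,"wz": 0,"claw": 0},
    {"tx": 2,"ty": -6,"tz": 0,"wx": 0,"wy": 0,"wz": 0,"claw": 0},
    {"tx": 0,"ty": -3,"tz": 0,"wx": 0,"wy": 0,"wz": 0,"claw": 0},
    {"tx": 0,"ty": 0,"tz": 0,"wx": 0,"wy": 0,"wz": 0,"claw": 0},
  ],
)

```text
clock: 1.85
tcp_pos: [0.497, -0.0258, 0.3109]
orientation: [0.3, 0.029, 0.953, -0.008]
wrist_force: [-0.6, -0.4, -0.4]
finger_gap: 0.0426
grip_force: 0.0
```

Run:
```python
from h import *
k=W((-.059,.035,.202))
go(k+.03*OUT,tilt())
```

```text
t 1.85 tcp [ 0.497  -0.0258  0.3109] d cm [ 2.59 -1.59 -8.44] rv [-0.003 -0.001  0.004] F [-0.6 -0.4 -0.4] gap 0.0426 q [-0.32 -0.4  -0.54  0.83  0.15 -0.21]
```

>>> carry_out(
  moves=[
    {"tx": 1.3,"ty": -0.8,"tz": -4.2,"wx": 0,"wy": 0,"wz": 0,"claw": 0},
    {"tx": 1.3,"ty": -0.8,"tz": -4.2,"wx": 0,"wy": 0,"wz": 0,"claw": 0},
    {"tx": 0,"ty": 0,"tz": 0,"wx": 0,"wy": 0,"wz": 0,"claw": 0},
    {"tx": 1.15,"ty": -0.06,"tz": -1.64,"wx": 0,"wy": 0,"wz": 0,"claw": 0},
    {"tx": 1.15,"ty": -0.06,"tz": -1.64,"wx": 0,"wy": 0,"wz": 0,"claw": 0},
    {"tx": 0.57,"ty": -0.03,"tz": -0.82,"wx": 0,"wy": 0,"wz": 0,"claw": 0},
    {"tx": 0,"ty": 0,"tz": 0,"wx": 0,"wy": 0,"wz": 0,"claw": 0},
  ],
)

```text
clock: 2.72
tcp_pos: [0.5523, -0.0398, 0.1872]
orientation: [0.301, 0.026, 0.953, -0.007]
wrist_force: [0.0, -0.3, -0.6]
finger_gap: 0.0429
grip_force: 0.0
```

Run:
```python
from h import *
k=W((-.059,.035,.202))
go(k-.02*OUT,tilt())
cv2.imwrite("pics/w1.png",read_camera("wrist")["image"])
```

```text
t 2.73 tcp [ 0.5523 -0.0398  0.1872] d cm [-0.07 -0.36 -0.17] rv [-0.003  0.001 -0.003] F [ 0.  -0.3 -0.6] gap 0.0429 q [-0.31 -0.22 -0.74  0.45  0.15 -0.21]
```

View pics/w1.png

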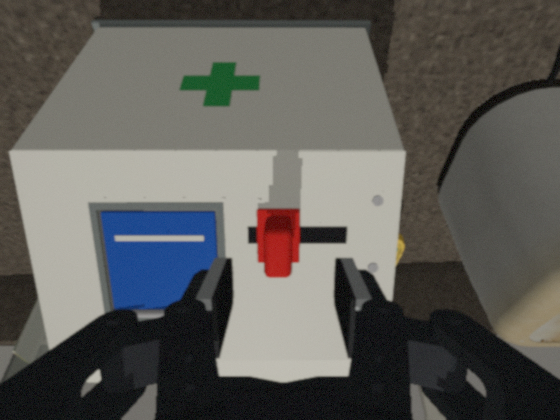

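The wrist view shows the knob at about (278,245) with fingers at columns 222 and 345. I'll project the fingertips to check the alignment along the slope.

Run:
```python
from h import *
c=read_camera("wrist"); T=np.linalg.inv(c["hand_eye"])
def pj(p):
    q=T[:3,:3]@p+T[:3,3]; return (c["fx"]*q[0]/q[2]+c["cx"],c["fy"]*q[1]/q[2]+c["cy"],q[2])
for p in([0,0,0],[0,.0215,0],[0,-.0215,0],[0,0,-.019],[.011,0,0],[-.011,0,0]): print(p,np.round(pj(np.array(p)),2))
print(c["hand_eye"].round(3))
s=env.get_state();q=s["orientation"];R=Ro.from_quat([q[1],q[2],q[3],q[0]]).as_matrix()
z=c["z_map"];im=c["image"].astype(int);red=(im[...,2]>110)&(im[...,1]<70)&(im[...,0]<70)&(z>0)
v,u=np.nonzero(red);zz=z[red];P=np.stack([(u-c["cx"])/c["fx"]*zz,(v-c["cy"])/c["fy"]*zz,zz],-1)
Pt=P@c["hand_eye"][:3,:3].T+c["hand_eye"][:3,3]
print("knob in tool",Pt.min(0).round(4),Pt.max(0).round(4)); t=Pt[:,2]<Pt[:,2].min()+.004;print(Pt[t].mean(0).round(4),Pt[t].min(0),Pt[t].max(0))
b=(Pt@R.T+s["tcp_pos"]-ob)@Rb;print("box",b[t].mean(0).round(4),b[t].min(0),b[t].max(0))
```

```text
[0, 0, 0] [2.8331e+02 2.4173e+02 1.9000e-01]
[0, 0.0215, 0] [3.2342e+02 2.4178e+02 1.9000e-01]
[0, -0.0215, 0] [2.4320e+02 2.4169e+02 1.9000e-01]
[0, 0, -0.019] [2.8331e+02 2.5547e+02 1.8000e-01]
[0.011, 0, 0] [2.8333e+02 2.2214e+02 1.9000e-01]
[-0.011, 0, 0] [2.8328e+02 2.6074e+02 2.0000e-01]
[[ 0.001 -0.963 -0.271  0.068]
 [ 1.     0.001  0.    -0.   ]
 [ 0.    -0.271  0.963 -0.183]
 [ 0.     0.     0.     1.   ]]
knob in tool [-0.0142 -0.0149 -0.0208] [0.0167 0.0092 0.011 ]
[ 0.0016 -0.0025 -0.0188] [-0.01094433 -0.00943433 -0.0207712 ] [ 0.01306891  0.00423575 -0.01679106]
box [-0.059   0.0356  0.2023] [-0.06836437  0.02864238  0.19463178] [-0.0481631   0.04231138  0.20979179]
```

>>> carry_out(
  moves=[
    {"tx": 0,"ty": 0,"tz": 0,"wx": 0,"wy": 0,"wz": 0,"claw": 1},
    {"tx": 0,"ty": 0,"tz": 0,"wx": 0,"wy": 0,"wz": 0,"claw": 1},
    {"tx": 0,"ty": 0,"tz": 0,"wx": 0,"wy": 0,"wz": 0,"claw": 1},
    {"tx": 0.03,"ty": 0.5,"tz": 0,"wx": 0,"wy": 0,"wz": 0,"claw": 1},
    {"tx": 0.03,"ty": 0.5,"tz": 0,"wx": 0,"wy": 0,"wz": 0,"claw": 1},
    {"tx": 0.03,"ty": 0.5,"tz": 0,"wx": 0,"wy": 0,"wz": 0,"claw": 1},
    {"tx": 0.03,"ty": 0.5,"tz": 0,"wx": 0,"wy": 0,"wz": 0,"claw": 1},
    {"tx": 0.03,"ty": 0.4,"tz": 0,"wx": 0,"wy": 0,"wz": 0,"claw": 1},
  ],
)

```text
clock: 3.82
tcp_pos: [0.5536, -0.0161, 0.1866]
orientation: [0.301, 0.026, 0.953, -0.007]
wrist_force: [0.1, -0.1, 0.1]
finger_gap: 0.0001
grip_force: 0.0
```

>>> carry_out(
  moves=[
    {"tx": 0,"ty": 0,"tz": 0,"wx": 0,"wy": 0,"wz": 0,"claw": 1},
    {"tx": 0,"ty": 0,"tz": 0,"wx": 0,"wy": 0,"wz": 0,"claw": 1},
  ],
)

```text
clock: 4.08
tcp_pos: [0.5536, -0.0166, 0.1866]
orientation: [0.301, 0.026, 0.953, -0.007]
wrist_force: [0.0, 0.7, 0.1]
finger_gap: 0.0003
grip_force: 0.0
```

```bash
cat >> h.py <<'E'
def knob():
    s=env.get_state();c=read_camera("wrist");q=s["orientation"];R=Ro.from_quat([q[1],q[2],q[3],q[0]]).as_matrix()
    z=c["z_map"];im=c["image"].astype(int);red=(im[...,2]>110)&(im[...,1]<70)&(im[...,0]<70)&(z>0)
    v,u=np.nonzero(red);zz=z[red];P=np.stack([(u-c["cx"])/c["fx"]*zz,(v-c["cy"])/c["fy"]*zz,zz],-1)
    Pt=P@c["hand_eye"][:3,:3].T+c["hand_eye"][:3,3]
    b=(Pt@R.T+s["tcp_pos"]-ob)@Rb;h=(b-[-.08,0,.15])@[-.5736,0,.8192];t=h>.024
    print("knob box",b[t].mean(0).round(4),b[t].min(0).round(4),b[t].max(0).round(4),t.sum())
    return c
E
python3 - <<'E'
from h import *
knob(); go(W((-.059,.063,.202))-.02*OUT,tilt())
E
```

```text
knob box [-0.0595  0.0361  0.2017] [-0.0688  0.029   0.1905] [-0.0484  0.0427  0.2094] 1237
t 4.12 tcp [ 0.5536 -0.0167  0.1866] d cm [-0.04  0.13 -0.11] rv [-0.003  0.001 -0.002] F [-0.  -0.  -0.1] gap 0.0002 q [-0.24 -0.22 -0.75  0.44  0.11 -0.15]
```

Run:
```python
from h import *
c=read_camera("wrist");cv2.imwrite("pics/w2.png",c["image"])
# finger points near: dark pixels depth <0.2
z=c["z_map"];v,u=np.nonzero((z>0.05)&(z<.26));zz=z[v,u]
P=np.stack([(u-c["cx"])/c["fx"]*zz,(v-c["cy"])/c["fy"]*zz,zz],-1)@c["hand_eye"][:3,:3].T+c["hand_eye"][:3,3]
im=c["image"][v,u];dark=(im.max(1)<70)&(abs(P[:,1])<.03)&(abs(P[:,0])<.03)
print(np.percentile(P[dark],[1,50,99],axis=0).round(4),dark.sum())
```

```text
[[-8.000e-03 -2.930e-02 -1.343e-01]
 [ 1.180e-02 -1.000e-04 -1.087e-01]
 [ 1.920e-02  2.930e-02  1.010e-02]] 26902
```

View pics/w2.png

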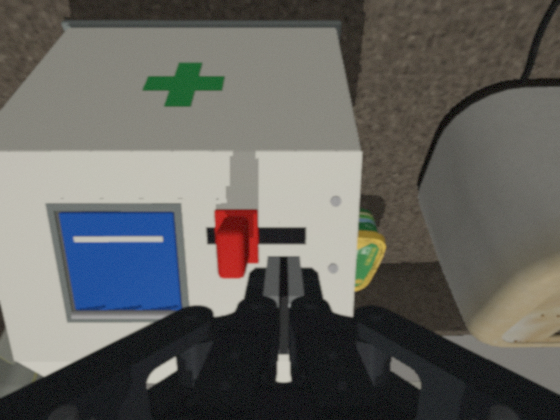

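Run:
```python
from h import *
c=read_camera("wrist");z=c["z_map"]
for u in(274,283,293):
  for v in range(246,345,9):
    zz=z[v,u];p=np.array([(u-c["cx"])/c["fx"]*zz,(v-c["cy"])/c["fy"]*zz,zz])@c["hand_eye"][:3,:3].T+c["hand_eye"][:3,3]
    print(u,v,c["image"][v,u],round(float(zz),3),p.round(4))
```

```text
274 246 [182 192 193] 0.206 [-0.0063 -0.0053  0.0099]
274 255 [166 177 176] 0.21 [-0.0125 -0.0053  0.0117]
274 264 [82 84 82] 0.141 [ 0.0105 -0.0036 -0.0527]
274 273 [83 86 85] 0.135 [ 0.0101 -0.0035 -0.0599]
274 282 [82 85 83] 0.126 [ 0.0106 -0.0033 -0.0683]
274 291 [84 86 83] 0.12 [ 0.0107 -0.0031 -0.0749]
274 300 [74 77 76] 0.112 [ 0.0117 -0.0029 -0.0827]
274 309 [25 21 22] 0.107 [ 0.0118 -0.0028 -0.0881]
274 318 [27 21 25] 0.103 [ 0.0115 -0.0027 -0.0923]
274 327 [23 23 18] 0.102 [ 0.0098 -0.0026 -0.0942]
274 336 [34 31 32] 0.109 [ 0.0029 -0.0028 -0.0883]
283 246 [183 192 195] 0.207 [-0.0066 -0.0002  0.0107]
283 255 [164 174 175] 0.208 [-0.0119 -0.0002  0.0102]
283 264 [25 21 25] 0.141 [ 0.0105 -0.0001 -0.0528]
283 273 [ 6 11 13] 0.133 [ 0.0108 -0.0001 -0.0614]
283 282 [25 17 21] 0.126 [ 0.0105 -0.0001 -0.0681]
283 291 [26 25 24] 0.119 [ 0.0111 -0.0001 -0.0757]
283 300 [50 55 54] 0.116 [ 0.0097 -0.0001 -0.0791]
283 309 [47 50 46] 0.119 [ 0.0054 -0.0001 -0.0772]
283 318 [49 52 47] 0.12 [ 0.0021 -0.0001 -0.0772]
283 327 [53 51 51] 0.12 [-0.0008 -0.0001 -0.078 ]
283 336 [51 48 49] 0.122 [-0.005  -0.0001 -0.077 ]
293 246 [181 192 194] 0.206 [-0.0063  0.0055  0.0099]
293 255 [169 179 179] 0.209 [-0.0124  0.0056  0.0114]
293 264 [82 85 83] 0.14 [ 0.0109  0.0037 -0.0536]
293 273 [83 82 83] 0.133 [ 0.0106  0.0035 -0.0611]
293 282 [85 87 83] 0.126 [ 0.0107  0.0033 -0.0684]
293 291 [82 83 83] 0.12 [ 0.0106  0.0032 -0.0747]
293 300 [58 58 55] 0.112 [ 0.0116  0.003  -0.0824]
293 309 [21 19 17] 0.107 [ 0.0116  0.0028 -0.0877]
293 318 [16 18 14] 0.103 [ 0.0114  0.0027 -0.0921]
293 327 [27 26 26] 0.102 [ 0.0094  0.0027 -0.0935]
293 336 [34 33 32] 0.109 [ 0.0032  0.0029 -0.0887]
```

The wrist depth shows the fingertips about 48 mm behind the reported TCP. The knob measured through that same TCP agrees with the fixed cameras. So the fingers passed above the knob, and I'll allow for the 48 mm offset from here on.

>>> carry_out(
  moves=[
    {"tx": -0.2,"ty": -1.3,"tz": 0,"wx": 0,"wy": 0,"wz": 0,"claw": 0},
    {"tx": -0.2,"ty": -1.3,"tz": -0.1,"wx": 0,"wy": 0,"wz": 0,"claw": 0},
    {"tx": 0,"ty": 0,"tz": 0,"wx": 0,"wy": 0,"wz": 0,"claw": 0},
  ],
)

```text
clock: 4.6
tcp_pos: [0.5494, -0.0442, 0.1855]
orientation: [0.301, 0.028, 0.953, -0.007]
wrist_force: [0.2, -0.2, -0.8]
finger_gap: 0.0424
grip_force: 0.0
```

```bash
cat >> h.py <<'E'
E=.048
E
python3 - <<'E'
from h import *
a=read_camera("side");P=cloud(a)
s=env.get_state();q=s["orientation"];R=Ro.from_quat([q[1],q[2],q[3],q[0]]).as_matrix()
for a in(a,read_camera("scene")):
    P=cloud(a);t=(P.reshape(-1,3)-s["tcp_pos"])@R
    m=(a["z_map"].ravel()>0)&(abs(t[:,1])<.06)&(abs(t[:,0])<.02)&(t[:,2]<-.025)&(t[:,2]>-.2)
    print(m.sum(),np.percentile(t[m],[90,97,99,100],axis=0).round(3)[:,2])
go(W((-.059,.036,.202))-(.02+E)*OUT,tilt())
E
```

```text
692 [-0.063 -0.05  -0.045 -0.04 ]
380 [-0.108 -0.058 -0.054 -0.042]
t 4.7 tcp [ 0.5495 -0.0434  0.1856] d cm [ 2.96 -0.06 -3.94] rv [-0.003  0.001 -0.001] F [-0.3  0.   0.7] gap 0.0428 q [-0.32 -0.22 -0.75  0.45  0.15 -0.22]
```

>>> carry_out(
  moves=[
    {"tx": 1,"ty": 0,"tz": -1.3,"wx": 0,"wy": 0,"wz": 0,"claw": 0},
    {"tx": 1,"ty": 0,"tz": -1.3,"wx": 0,"wy": 0,"wz": 0,"claw": 0},
    {"tx": 0.9,"ty": 0,"tz": -1.3,"wx": 0,"wy": 0,"wz": 0,"claw": 0},
    {"tx": 0,"ty": 0,"tz": 0,"wx": 0,"wy": 0,"wz": 0,"claw": 0},
    {"tx": 0,"ty": 0,"tz": 0,"wx": 0,"wy": 0,"wz": 0,"claw": 1},
    {"tx": 0,"ty": 0,"tz": 0,"wx": 0,"wy": 0,"wz": 0,"claw": 1},
    {"tx": 0,"ty": 0,"tz": 0,"wx": 0,"wy": 0,"wz": 0,"claw": 1},
  ],
)

```text
clock: 5.58
tcp_pos: [0.5787, -0.0429, 0.1475]
orientation: [0.301, 0.027, 0.953, -0.007]
wrist_force: [-3.8, -0.5, 3.9]
finger_gap: 0.0136
grip_force: 29.4
```

Gripped at 13.6 mm, which is the knob's width. Now I slide it open.

>>> carry_out(
  moves=[
    {"tx": 0.03,"ty": 0.4,"tz": 0,"wx": 0,"wy": 0,"wz": 0,"claw": 1},
    {"tx": 0.03,"ty": 0.5,"tz": 0,"wx": 0,"wy": 0,"wz": 0,"claw": 1},
    {"tx": 0.03,"ty": 0.5,"tz": 0,"wx": 0,"wy": 0,"wz": 0,"claw": 1},
    {"tx": 0.03,"ty": 0.5,"tz": 0,"wx": 0,"wy": 0,"wz": 0,"claw": 1},
    {"tx": 0.03,"ty": 0.5,"tz": 0,"wx": 0,"wy": 0,"wz": 0,"claw": 1},
    {"tx": 0,"ty": 0.2,"tz": 0,"wx": 0,"wy": 0,"wz": 0,"claw": 1},
    {"tx": 0,"ty": 0,"tz": 0,"wx": 0,"wy": 0,"wz": 0,"claw": 1},
  ],
)

```text
clock: 6.45
tcp_pos: [0.5801, -0.0185, 0.1476]
orientation: [0.301, 0.027, 0.953, -0.009]
wrist_force: [-6.6, -6.2, 4.6]
finger_gap: 0.0132
grip_force: 29.8
```

>>> carry_out(
  moves=[
    {"tx": 0,"ty": 0,"tz": 0,"wx": 0,"wy": 0,"wz": 0,"claw": 0},
    {"tx": 0,"ty": 0,"tz": 0,"wx": 0,"wy": 0,"wz": 0,"claw": 0},
    {"tx": -1.5,"ty": 0,"tz": 2,"wx": 0,"wy": 0,"wz": 0,"claw": 0},
    {"tx": -3,"ty": 0.2,"tz": 4,"wx": 0,"wy": 0,"wz": 0,"claw": -1},
    {"tx": -3,"ty": 0.2,"tz": 4,"wx": 0,"wy": 0,"wz": 0,"claw": -1},
    {"tx": 0,"ty": 0,"tz": 0,"wx": 0,"wy": 0,"wz": 0,"claw": -1},
  ],
)

```text
clock: 7.2
tcp_pos: [0.506, -0.0128, 0.2515]
orientation: [0.304, 0.026, 0.952, -0.008]
wrist_force: [0.1, 0.0, 0.2]
finger_gap: 0.0849
grip_force: 0.0
```

Run:
```python
from h import *
knob(); go([.442,.097,.20],down())
```

```text
knob box [-0.059   0.0614  0.2021] [-0.0688  0.0545  0.194 ] [-0.0478  0.0679  0.2095] 607
t 7.25 tcp [ 0.5058 -0.0127  0.2491] d cm [-6.38 10.97 -4.91] rv [ 0.032  0.615 -0.001] F [-0.2 -0.1 -0.5] gap 0.0853 q [-0.27 -0.37 -0.69  0.65  0.13 -0.18]
```

>>> carry_out(
  moves=[
    {"tx": -1.6,"ty": 2.7,"tz": 0,"wx": 0.008,"wy": 0.154,"wz": 0,"claw": -1},
    {"tx": -1.6,"ty": 2.7,"tz": 0,"wx": 0.008,"wy": 0.154,"wz": 0,"claw": -1},
    {"tx": -1.6,"ty": 2.7,"tz": 0,"wx": 0.008,"wy": 0.154,"wz": 0,"claw": -1},
    {"tx": -1.6,"ty": 2.7,"tz": 0,"wx": 0.008,"wy": 0.154,"wz": 0,"claw": -1},
    {"tx": 0,"ty": 0,"tz": -5,"wx": 0,"wy": 0,"wz": 0,"claw": -1},
    {"tx": 0,"ty": 0,"tz": -5,"wx": 0,"wy": 0,"wz": 0,"claw": -1},
    {"tx": 0,"ty": 0,"tz": 0,"wx": 0,"wy": 0,"wz": 0,"claw": -1},
  ],
)

```text
clock: 8.12
tcp_pos: [0.4368, 0.0955, 0.1415]
orientation: [-0.009, 0.028, 1.0, 0.0]
wrist_force: [-0.5, -0.9, 1.5]
finger_gap: 0.0859
grip_force: 0.0
```

Run:
```python
from h import *
s=env.get_state();q=s["orientation"];R=Ro.from_quat([q[1],q[2],q[3],q[0]]).as_matrix()
c=read_camera("wrist");z=c["z_map"];v,u=np.indices(z.shape)
P=np.stack([(u-c["cx"])/c["fx"]*z,(v-c["cy"])/c["fy"]*z,z],-1)@c["hand_eye"][:3,:3].T+c["hand_eye"][:3,3]
Wp=P@R.T+s["tcp_pos"]; im=c["image"].astype(int)
m=(z>0)&(abs(Wp[...,2]-.084)<.006)&(np.hypot(Wp[...,0]-.442,Wp[...,1]-.097)<.04)
t=Wp[m];print(m.sum(),t.min(0).round(4),t.max(0).round(4),cv2.minEnclosingCircle(t[:,:2].astype(np.float32)))
go([.442,.0975,.006],down())
```

```text
3109 [0.4207 0.0735 0.0782] [0.4658 0.1187 0.0876] ((0.4429823160171509, 0.09621453285217285), 0.022859003394842148)
t 8.18 tcp [0.4391 0.0955 0.1445] d cm [  0.29   0.2  -13.85] rv [-0.001 -0.012 -0.001] F [0.7 0.9 0.1] gap 0.0854 q [ 0.03  0.1  -0.34  1.14  0.    0.09]
```

>>> carry_out(
  moves=[
    {"tx": 0.4,"ty": 0.1,"tz": -5,"wx": 0,"wy": -0.012,"wz": 0,"claw": -1},
    {"tx": 0,"ty": 0,"tz": -5,"wx": 0,"wy": 0,"wz": 0,"claw": -1},
    {"tx": 0,"ty": 0,"tz": -3.8,"wx": 0,"wy": 0,"wz": 0,"claw": -1},
    {"tx": 0,"ty": 0,"tz": 0,"wx": 0,"wy": 0,"wz": 0,"claw": -1},
    {"tx": 0,"ty": 0,"tz": 0,"wx": 0,"wy": 0,"wz": 0,"claw": 1},
    {"tx": 0,"ty": 0,"tz": 0,"wx": 0,"wy": 0,"wz": 0,"claw": 1},
    {"tx": 0,"ty": 0,"tz": 0,"wx": 0,"wy": 0,"wz": 0,"claw": 1},
  ],
  newtons=40,
)

```text
clock: 9.05
tcp_pos: [0.4473, 0.0963, 0.0109]
orientation: [0.005, 0.028, 1.0, 0.001]
wrist_force: [-0.9, -0.1, 6.2]
finger_gap: 0.0445
grip_force: 39.8
```

Run:
```python
from h import *
go([.442,.0975,.006],down())
cv2.imwrite("pics/w3.png",read_camera("wrist")["image"])
```

```text
t 9.05 tcp [0.4473 0.0963 0.0109] d cm [-0.53  0.12 -0.49] rv [-0.001  0.011 -0.001] F [-0.9 -0.1  6.2] gap 0.0445 q [ 0.04  0.22 -0.56  0.78  0.    0.09]
```

View pics/w3.png

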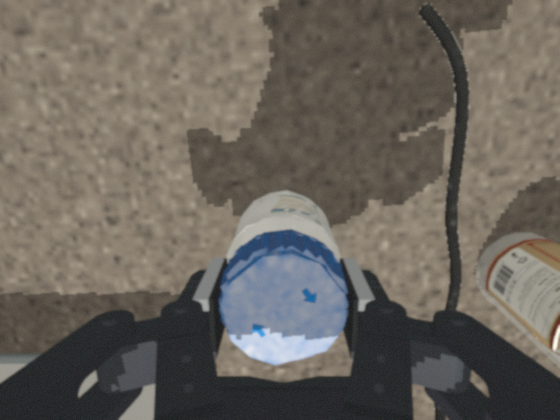

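The bottle's cap is gripped centrally (blue cap centred near (283,300), gap 44.5 mm). Next I lift it and carry it to a standoff in front of the hole.

>>> carry_out(
  moves=[
    {"tx": 0,"ty": 0,"tz": 3,"wx": 0,"wy": 0,"wz": 0,"claw": 1},
    {"tx": 0,"ty": 0,"tz": 6,"wx": 0,"wy": 0,"wz": 0,"claw": 1},
    {"tx": 0,"ty": 0,"tz": 6,"wx": 0,"wy": 0,"wz": 0,"claw": 1},
    {"tx": 0,"ty": 0,"tz": 6,"wx": 0,"wy": 0,"wz": 0,"claw": 1},
    {"tx": 0,"ty": 0,"tz": 6,"wx": 0,"wy": 0,"wz": 0,"claw": 1},
    {"tx": 1,"ty": -3,"tz": 0,"wx": -0.006,"wy": -0.12,"wz": 0,"claw": 1},
    {"tx": 1,"ty": -4,"tz": 0,"wx": -0.006,"wy": -0.12,"wz": 0,"claw": 1},
    {"tx": 1,"ty": -4,"tz": 0,"wx": -0.006,"wy": -0.12,"wz": 0,"claw": 1},
  ],
)

```text
clock: 10.1
tcp_pos: [0.4754, -0.0144, 0.2804]
orientation: [0.185, 0.026, 0.982, -0.004]
wrist_force: [0.5, 0.1, -1.7]
finger_gap: 0.0445
grip_force: 41.5
```

>>> carry_out(
  moves=[
    {"tx": 1,"ty": -4,"tz": 0,"wx": -0.006,"wy": -0.12,"wz": 0,"claw": 1},
    {"tx": 1,"ty": -4,"tz": 0,"wx": -0.006,"wy": -0.12,"wz": 0,"claw": 1},
    {"tx": 0,"ty": -1,"tz": 0,"wx": 0,"wy": 0,"wz": 0,"claw": 1},
    {"tx": 0,"ty": 0,"tz": 0,"wx": 0,"wy": 0,"wz": 0,"claw": 1},
  ],
)

```text
clock: 10.6
tcp_pos: [0.4949, -0.1044, 0.2797]
orientation: [0.299, 0.027, 0.954, -0.006]
wrist_force: [0.4, -0.2, -1.1]
finger_gap: 0.0446
grip_force: 41.7
```

Run:
```python
from h import *
h=W((-.027,-.03,.187)); go(h+.06*OUT,tilt())
c=read_camera("wrist");z=c["z_map"];v,u=np.indices(z.shape)
P=np.stack([(u-c["cx"])/c["fx"]*z,(v-c["cy"])/c["fy"]*z,z],-1)@c["hand_eye"][:3,:3].T+c["hand_eye"][:3,3]
m=(z>0)&(P[...,2]>-.085)&(P[...,2]<-.065)&(np.hypot(P[...,0],P[...,1])<.035)&(c["image"][...,0].astype(int)-c["image"][...,2]>25)
t=P[m];print(m.sum(),np.median(t,0).round(4),cv2.minEnclosingCircle(t[:,:2].astype(np.float32)))
cv2.imwrite("pics/w4.png",c["image"])
```

```text
t 10.6 tcp [ 0.4949 -0.1044  0.2797] d cm [ 3.9  -0.31 -4.36] rv [-0.004 -0.003 -0.001] F [ 0.4 -0.2 -1.1] gap 0.0446 q [-0.56 -0.35 -0.59  0.79  0.28 -0.42]
11484 [ 0.007   0.0002 -0.0744] ((0.0018352293409407139, 0.0006263100658543408), 0.024711258709430695)
```

View pics/w4.png

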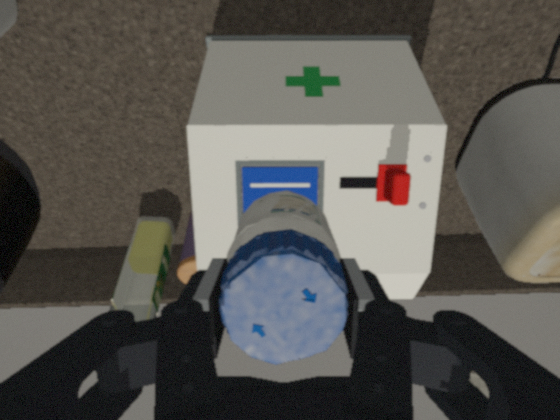

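The bottle is held over the flap at (280,185), and the knob is at (395,187), open. Now I align and begin pushing.

>>> carry_out(
  moves=[
    {"tx": 2,"ty": -0.15,"tz": -2.2,"wx": -0.004,"wy": -0.003,"wz": 0,"claw": 1},
    {"tx": 1.9,"ty": -0.15,"tz": -2.15,"wx": 0,"wy": 0,"wz": 0,"claw": 1},
    {"tx": 0,"ty": 0,"tz": 0,"wx": 0,"wy": 0,"wz": 0,"claw": 1},
    {"tx": 0,"ty": 0,"tz": 0,"wx": 0,"wy": 0,"wz": 0,"claw": 1},
  ],
  newtons=60,
)

```text
clock: 11.15
tcp_pos: [0.5346, -0.1056, 0.2359]
orientation: [0.3, 0.025, 0.953, -0.007]
wrist_force: [-0.5, -0.4, -0.9]
finger_gap: 0.0443
grip_force: 61.5
```

Run:
```python
from h import *
h=W((-.027,-.03,.187)); go(h+.02*OUT,tilt()); go(h-.045*OUT,tilt())
```

```text
t 11.15 tcp [ 0.5346 -0.1056  0.2359] d cm [ 2.23 -0.32 -3.26] rv [-0.001 -0.001 -0.005] F [-0.5 -0.4 -0.9] gap 0.0443 q [-0.5  -0.26 -0.64  0.63  0.25 -0.38]
t 11.15 tcp [ 0.5346 -0.1056  0.2359] d cm [ 5.96 -0.53 -8.59] rv [-0.001 -0.001 -0.005] F [-0.5 -0.4 -0.9] gap 0.0443 q [-0.5  -0.26 -0.64  0.63  0.25 -0.38]
```

>>> carry_out(
  moves=[
    {"tx": 1.1,"ty": -0.2,"tz": -1.6,"wx": 0,"wy": 0,"wz": 0,"claw": 1},
    {"tx": 1.1,"ty": -0.12,"tz": -1.6,"wx": 0,"wy": 0,"wz": 0,"claw": 1},
    {"tx": 0.6,"ty": -0.04,"tz": -0.9,"wx": 0,"wy": 0,"wz": 0,"claw": 1},
    {"tx": 0.6,"ty": -0.03,"tz": -0.9,"wx": 0,"wy": 0,"wz": 0,"claw": 1},
    {"tx": 0.6,"ty": -0.03,"tz": -0.9,"wx": 0,"wy": 0,"wz": 0,"claw": 1},
    {"tx": 0,"ty": 0,"tz": 0,"wx": 0,"wy": 0,"wz": 0,"claw": 1},
  ],
)

```text
clock: 11.9
tcp_pos: [0.5733, -0.1106, 0.1747]
orientation: [0.299, 0.026, 0.954, -0.008]
wrist_force: [-2.5, -0.7, -1.7]
finger_gap: 0.0444
grip_force: 61.7
```

Run:
```python
from h import *
h=W((-.027,-.03,.187)); go(h-.045*OUT,tilt())
```

```text
t 11.9 tcp [ 0.5733 -0.1106  0.1747] d cm [ 2.08 -0.03 -2.47] rv [-0.001 -0.003 -0.002] F [-2.5 -0.7 -1.7] gap 0.0444 q [-0.46 -0.13 -0.7   0.43  0.23 -0.34]
```

>>> carry_out(
  moves=[
    {"tx": 0.7,"ty": 0,"tz": -0.8,"wx": 0,"wy": 0,"wz": 0,"claw": 1},
    {"tx": 0.7,"ty": 0,"tz": -0.8,"wx": 0,"wy": 0,"wz": 0,"claw": 1},
    {"tx": 0.6,"ty": 0,"tz": -0.8,"wx": 0,"wy": 0,"wz": 0,"claw": 1},
    {"tx": 0,"ty": 0,"tz": 0,"wx": 0,"wy": 0,"wz": 0,"claw": 1},
    {"tx": 0,"ty": 0,"tz": 0,"wx": 0,"wy": 0,"wz": 0,"claw": 1},
  ],
)

```text
clock: 12.52
tcp_pos: [0.5937, -0.1106, 0.1515]
orientation: [0.3, 0.026, 0.954, -0.008]
wrist_force: [-1.4, 0.9, -3.1]
finger_gap: 0.0438
grip_force: 61.7
```

Run:
```python
from h import *
h=W((-.027,-.03,.187)); go(h-.045*OUT,tilt())
cv2.imwrite("pics/w5.png",read_camera("wrist")["image"])
```

```text
t 12.53 tcp [ 0.5937 -0.1106  0.1515] d cm [ 0.04 -0.03 -0.15] rv [-0.001 -0.002 -0.003] F [-1.4  0.9 -3.1] gap 0.0438 q [-0.44 -0.06 -0.71  0.35  0.22 -0.32]
```

View pics/w5.png

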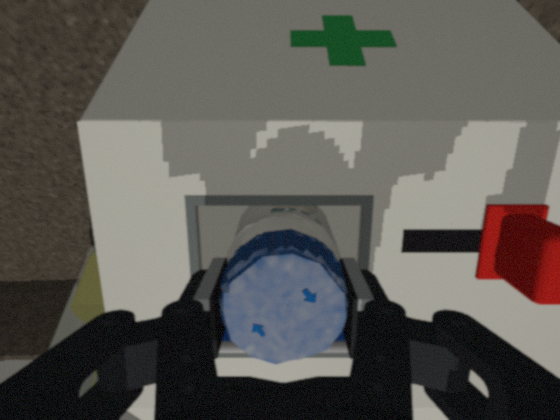

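The bottle is centred in the opening, at (285,270), with its lower half inside. I'll release it and look.

>>> carry_out(
  moves=[
    {"tx": 0.15,"ty": 0,"tz": -0.3,"wx": 0,"wy": 0,"wz": 0,"claw": 1},
    {"tx": 0,"ty": 0,"tz": 0,"wx": 0,"wy": 0,"wz": 0,"claw": -0.5},
    {"tx": 0,"ty": 0,"tz": 0,"wx": 0,"wy": 0,"wz": 0,"claw": -0.5},
    {"tx": -2.3,"ty": 0.13,"tz": 3.3,"wx": 0,"wy": 0,"wz": 0,"claw": -0.5},
    {"tx": -2.3,"ty": 0.13,"tz": 3.3,"wx": 0,"wy": 0,"wz": 0,"claw": -0.5},
    {"tx": 0,"ty": 0,"tz": 0,"wx": 0,"wy": 0,"wz": 0,"claw": -0.5},
    {"tx": 0,"ty": 0,"tz": 0,"wx": 0,"wy": 0,"wz": 0,"claw": 1},
    {"tx": 0,"ty": 0,"tz": 0,"wx": 0,"wy": 0,"wz": 0,"claw": 1},
  ],
)

```text
clock: 13.58
tcp_pos: [0.5495, -0.1081, 0.2141]
orientation: [0.3, 0.026, 0.954, -0.008]
wrist_force: [0.4, -0.1, -0.9]
finger_gap: 0.0285
grip_force: 0.0
```

Run:
```python
from h import *
h=W((-.027,-.03,.187)); go(h-.045*OUT,tilt())
cv2.imwrite("pics/w6.png",read_camera("wrist")["image"])
```

```text
t 13.57 tcp [ 0.5495 -0.1081  0.2141] d cm [ 4.46 -0.28 -6.41] rv [-0.001 -0.001 -0.003] F [ 0.4 -0.1 -0.9] gap 0.0285 q [-0.49 -0.21 -0.66  0.55  0.24 -0.36]
```

View pics/w6.png

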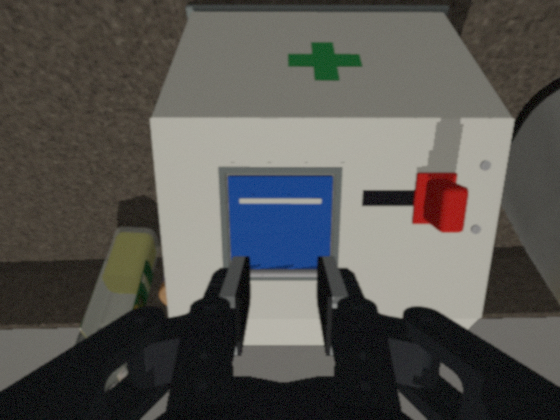

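The bottle has dropped in, and the flap at (280,220) is shut flush. The bolt comes next.

Run:
```python
from h import *
knob(); go(W((-.059,.0614,.202))+(.03-E)*OUT,tilt())
```

```text
knob box [-0.0587  0.0601  0.2022] [-0.0687  0.0542  0.1944] [-0.0471  0.0671  0.2096] 1007
t 13.68 tcp [ 0.5494 -0.108   0.2139] d cm [ 0.25  9.1  -2.68] rv [-0.001 -0.002 -0.003] F [-0.2  0.5 -0. ] gap 0.0132 q [-0.49 -0.21 -0.66  0.56  0.24 -0.36]
```

>>> carry_out(
  moves=[
    {"tx": 0.1,"ty": 4.5,"tz": 0,"wx": 0,"wy": 0,"wz": 0,"claw": 0},
    {"tx": 0.1,"ty": 4.6,"tz": 0,"wx": 0,"wy": 0,"wz": 0,"claw": 0},
    {"tx": 0.05,"ty": 0,"tz": -2.7,"wx": 0,"wy": 0,"wz": 0,"claw": 0},
    {"tx": 0,"ty": 0,"tz": 0,"wx": 0,"wy": 0,"wz": 0,"claw": 0},
    {"tx": 0,"ty": 0,"tz": 0,"wx": 0,"wy": 0,"wz": 0,"claw": 0},
  ],
  newtons=25,
)

```text
clock: 14.3
tcp_pos: [0.5524, -0.0176, 0.1884]
orientation: [0.3, 0.026, 0.953, -0.008]
wrist_force: [0.1, 0.2, 0.2]
finger_gap: 0.0426
grip_force: 0.0
```

Run:
```python
from h import *
knob(); go(W((-.059,.061,.202))-(.02+E)*OUT,tilt())
```

```text
knob box [-0.0593  0.0613  0.2017] [-0.0689  0.0546  0.1929] [-0.0483  0.0685  0.2093] 1233
t 14.35 tcp [ 0.5527 -0.0179  0.189 ] d cm [ 2.78 -0.1  -4.28] rv [-0.     0.    -0.002] F [ 1.2 -0.3  1.1] gap 0.0428 q [-0.25 -0.22 -0.74  0.45  0.11 -0.16]
```

>>> carry_out(
  moves=[
    {"tx": 0.95,"ty": -0.03,"tz": -1.4,"wx": 0,"wy": 0,"wz": 0,"claw": 0},
    {"tx": 0.95,"ty": -0.03,"tz": -1.4,"wx": 0,"wy": 0,"wz": 0,"claw": 0},
    {"tx": 0.9,"ty": -0.03,"tz": -1.4,"wx": 0,"wy": 0,"wz": 0,"claw": 0},
    {"tx": 0,"ty": 0,"tz": 0,"wx": 0,"wy": 0,"wz": 0,"claw": 0},
    {"tx": 0,"ty": 0,"tz": 0,"wx": 0,"wy": 0,"wz": 0,"claw": 1},
    {"tx": 0,"ty": 0,"tz": 0,"wx": 0,"wy": 0,"wz": 0,"claw": 1},
    {"tx": 0,"ty": 0,"tz": 0,"wx": 0,"wy": 0,"wz": 0,"claw": 1},
  ],
)

```text
clock: 15.22
tcp_pos: [0.5806, -0.0187, 0.1478]
orientation: [0.302, 0.026, 0.953, -0.008]
wrist_force: [-4.9, -0.7, 6.7]
finger_gap: 0.0133
grip_force: 32.4
```

>>> carry_out(
  moves=[
    {"tx": -0.03,"ty": -0.5,"tz": 0,"wx": 0,"wy": 0,"wz": 0,"claw": 1},
    {"tx": -0.03,"ty": -0.5,"tz": 0,"wx": 0,"wy": 0,"wz": 0,"claw": 1},
    {"tx": -0.03,"ty": -0.5,"tz": 0,"wx": 0,"wy": 0,"wz": 0,"claw": 1},
    {"tx": -0.03,"ty": -0.5,"tz": 0,"wx": 0,"wy": 0,"wz": 0,"claw": 1},
    {"tx": -0.03,"ty": -0.5,"tz": 0,"wx": 0,"wy": 0,"wz": 0,"claw": 1},
    {"tx": -0.02,"ty": -0.3,"tz": 0,"wx": 0,"wy": 0,"wz": 0,"claw": 1},
    {"tx": 0,"ty": 0,"tz": 0,"wx": 0,"wy": 0,"wz": 0,"claw": 1},
    {"tx": 0,"ty": 0,"tz": 0,"wx": 0,"wy": 0,"wz": 0,"claw": 1},
  ],
)

```text
clock: 16.23
tcp_pos: [0.5791, -0.0464, 0.1479]
orientation: [0.302, 0.026, 0.953, -0.008]
wrist_force: [-4.3, -0.2, 5.5]
finger_gap: 0.0135
grip_force: 32.2
```

Run:
```python
from h import *
knob(); go(W((-.059,.035,.202))-(.02+E)*OUT,tilt())
```

```text
knob box [-0.059   0.0336  0.2021] [-0.0686  0.027   0.1942] [-0.0477  0.0399  0.2097] 1995
t 16.27 tcp [ 0.5791 -0.0464  0.1479] d cm [-0.01  0.14 -0.17] rv [ 0.     0.002 -0.003] F [-3.6  0.2  6. ] gap 0.0135 q [-0.3  -0.12 -0.77  0.31  0.14 -0.2 ]
```

>>> carry_out(
  moves=[
    {"tx": 0,"ty": -0.2,"tz": 0,"wx": 0,"wy": 0,"wz": 0,"claw": 1},
    {"tx": 0,"ty": -0.1,"tz": 0,"wx": 0,"wy": 0,"wz": 0,"claw": 1},
    {"tx": 0,"ty": 0,"tz": 0,"wx": 0,"wy": 0,"wz": 0,"claw": 1},
  ],
)

```text
clock: 16.65
tcp_pos: [0.5791, -0.0464, 0.1478]
orientation: [0.302, 0.024, 0.953, -0.005]
wrist_force: [-3.8, 10.1, 7.7]
finger_gap: 0.0136
grip_force: 32.2
```

>>> carry_out(
  moves=[
    {"tx": 0,"ty": 0,"tz": 0,"wx": 0,"wy": 0,"wz": 0,"claw": 0},
    {"tx": 0,"ty": 0,"tz": 0,"wx": 0,"wy": 0,"wz": 0,"claw": 0},
    {"tx": -1.5,"ty": 0.1,"tz": 2,"wx": 0,"wy": 0,"wz": 0,"claw": 0},
    {"tx": -3,"ty": 0.2,"tz": 4,"wx": 0,"wy": 0,"wz": 0,"claw": 0},
    {"tx": -3,"ty": 0.2,"tz": 4,"wx": 0,"wy": 0,"wz": 0,"claw": 0},
    {"tx": 0,"ty": 0,"tz": 0,"wx": 0,"wy": 0,"wz": 0,"claw": 0},
    {"tx": 0,"ty": 0,"tz": 0,"wx": 0,"wy": 0,"wz": 0,"claw": 0},
  ],
)

```text
clock: 17.52
tcp_pos: [0.5034, -0.0444, 0.2459]
orientation: [0.301, 0.026, 0.953, -0.008]
wrist_force: [-0.6, 0.1, -0.6]
finger_gap: 0.0429
grip_force: 0.0
```

Run:
```python
from h import *
c=knob();cv2.imwrite("pics/w7.png",c["image"])
```

```text
knob box [-0.0592  0.0335  0.2018] [-0.069   0.0269  0.1925] [-0.0486  0.0403  0.2091] 629
```

View pics/w7.png

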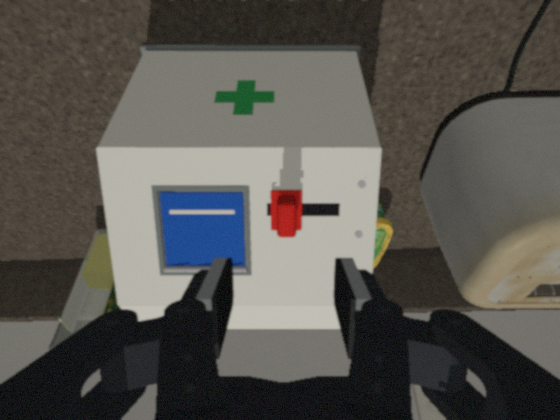

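The bolt pressed against its end stop (10 N with no movement) and the knob now sits at (286,212), fully shut. The flap at (203,228) is flush, the gripper is clear, and I'm handing in.

```bash
python3 -c "
from workcell import env
print(env.hand_in())"
```

```text
the job is handed in; nothing more can be done
None
```

The pill bottle is in the drop-off box, the flap sprang shut, the bolt is back against its end stop, and the job was handed in at about 17.6 s; no verdict came back. The fingertips actually sit about 48 mm behind the reported TCP, so my first try at the bolt passed above the knob without touching it, and I allowed for the offset from then on.

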